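# Lock the bayonet plug into the spark trap's clean-out port

### The job

Close the clean-out port on top of the fume extractor's spark trap with the bayonet plug standing on the bench: lower its two lugs through the collar's slots, press it down against the spring, turn it clockwise (seen from above) about a quarter turn until it is free to rise, and let it spring up into its locked notches, then let go of it. Press gently and feel for the slots, for the collar may be clocked somewhat either way on the box, and leave the other things on the bench where they are.

Things in the scene. Friction and masses are not known exactly. Their poses are not given: they have to be found in the camera images.
- plug_handle (a point): Grip point of the loose bayonet plug: black bar handle 60 long (x) x 14 thick (y) x 34 high on an aluminium plug, about 0.18 kg, standing upright on the bench at the start. The point is on the plug's axis, 10 mm below the handle's top, 24 above the cap under the handle and 50 above the flat underside. z up. Pinching it end to end, then across, centres the plug in a gripper: readings may all be off by some mm.
- plug: The same plug; origin at the centre of its underside, axes as plug_handle. Barrel 46 diameter, 21 high, on it a cap 52 diameter, 5 thick, then the handle. At the bottom two opposite lugs along x (in line with the handle), each 9 wide, 6 high, tips 34 from the axis. A half turn gives the same plug.
- spark_trap: Grey steel box fixed to the bench, 220 (x) x 200 (y) x 85 high, origin at the centre of its underside. Centred on its top stands the steel collar: a ring 92 diameter, 19 high, bore 53 diameter, with two opposite slots, 15.5 wide (reaching 38 from the axis), that let the lugs in from above.
- port (a point): Centre of the collar's top face, 104 above the bench; z up, x along the box's x. The slots lie along this x give or take 37 degrees (0.65 rad): the collar is clocked differently each time and this reading does not show it; find the slots by touch or sight. Lugs that miss the slots land on the top face, the plug's underside level with this point; lugs in the slots go deeper.
- follower (a joint): Travel (m) of the sprung plate inside the collar. It meets the plug's underside 3 mm below the collar's top face, pushing up with 2.4 N there and 0.6 N more per mm, and reads 0 until pressed; about 0.006 with the plug locked, 0.016 with it on the hard floor.
- port_floor (a point): Centre of the collar's hard floor, 19 below its top face. Lugs can turn only with the underside over 14 mm below the top face (aim for 15 to 17) and only clockwise from above. 80 degrees (1.40 rad) from the slots they are under the notches; 8 degrees further a hard stop. Let up there, the spring lifts the plug to 9 mm below the top face: locked. Turned too little it stays 14 mm below.
- tin_mid (a point): Bystander: a closed tin, 60 diameter, 75 high, standing; point at its middle.
- fitting_mid (a point): Bystander: a stepped brass pipe fitting, 52 diameter at the foot, 34 at the top, 52 high, no handle, standing; point at its middle.
- hammer_grip (a point): Bystander: a hammer lying on the bench; point on its handle.
There are look-alikes about, which are no part of the job. What is shaped like the plug but blue or purple is not meant.

How it is judged:
By the outcome, as a careful person would: the job done as asked, in the order asked, and still so for the second after the job is handed in, with the robot touching nothing.
It also fails if it takes over 67 s, if anything falls off the work surface, if the arm or the gripper's body presses on something with over 40 N, if the wrist force passes 120 N, or if a joint passes its speed limit or range.

### The arm

A 6-joint arm with a two-finger parallel gripper is mounted at the origin on the work surface. World frame = base frame: x ahead of the robot, y to its left, z up, the work surface at z = 0. Lengths are in m, angles in rad, forces in N, time in s.
With the tool pointing down it reaches from about 0.35 to 0.875 m from the base axis. Payload 4.2 kg.
Tool frame: the origin (TCP) lies midway between the tips of the shut fingers; the grasp point (between the pads) lies 19 mm behind it; z points along the fingers, x is the direction in which the jaws open and shut, and the axes are right-handed (so a half turn about z gives the same grasp; the last joint's range is limited). The gripper opens to 85 mm and grips with 20 to 120 N. Pads are 22 mm wide; open, the fingers measure 114 mm over their backs; the gripper's body (76 mm by 85 mm) begins 54 mm behind the grasp point. The pads swing forward as they close: fully open they stand 13 mm farther back than shut.
Start: joints at [1.452, 0.385, 0.008, 0, -1.194, -0.259], TCP at [0.231, 0.581, 0.201] pointing down, gripper open.
Joint ranges: [-3.14, 3.14], [-1.21, 2.06], [-1.07, 1.41], [-3.16, 2.05], [-2.99, -0.16], [-3.1, 3.1]. Speed limits (rad/s): [2.79, 2.79, 3.14, 3.14, 3.14, 3.14].

### API

Orientations are given as a unit quaternion [x, y, z, w].
In Python, from workcell import env gives the robot as it stands.
- The arm moves only by the shell command python3 -m jog 'ROWS' [OPENING]. ROWS is JSON, a list of rows, each a list of 4 numbers: the shift along the tool's x, y, z in m, then the turn about the tool's z in rad. In form: [[x, y, z, turn], ...]. A call has 1 to 12 rows; each row shifts and turns the pose as measured when the row begins, along the tool's axes as they then stand; what a row does not reach is not made up. A row lasts 1/12 s, in which the tool goes at most 41.7 mm and 7.16 degrees, less where a joint would pass 70% of its speed; a pose out of reach is approached as far as the arm can. A call with a gripper value outside its range is refused whole. OPENING is the finger opening in m, from 0 to 0.0854, set as the call begins (- or left out, the last holds). The fingers move at their own pace and stop on an object; the grip force is fixed at half the most. Time passes only in rows, so rows that do not move let the fingers close. It gives the time, the measured TCP pose, the force and the opening at its end, in the units of the state.
- env.observe(): the state, without advancing time (a new reading comes with each control period).
- env.snapshot(name): name is "side" or "top"; returns a dict with "frame" (400x640x3 uint8, red, green, blue), "K" (3x3 intrinsics, pixels), "k1" (the pictures are not rectified: a ray, as slopes to the right and down, at radius r is drawn at 1 + k1 r^2 times it, then the intrinsics apply), "camera_from_world" (4x4, takes a point from world to camera coordinates). Camera axes: x right, y down, z forward; pixel columns grow to the right and rows downward; lengths in m; the calibration is good to about 2 mm. A picture is of the moment at which its call begins. There is no depth.
- env.close_job(): hands the job in, once; it reports no verdict.
The state is a dict: "time": time; "q": joint angles; "joint_velocities": joint speeds; "effort": joint torques, N m; "ee_pos": TCP position; "ee_rot": TCP orientation; "ft_force": force on the tool from outside, world axes, zero at the start; "moment": the same for the moment, N m; "grip_width": finger opening in m.
Only numpy, scipy, OpenCV 4.12 (cv2) and the standard library are available. Lean on these libraries where they do the work, as an engineer would, in place of code of your own. Each camera call takes 0.05 s, during which the arm holds its last target.

## Working session

There is one attempt and no reset: what is moved stays moved. The work goes in short steps, Python scripts to look and compute and a shell command to move; the robot and the scene stay as the last step left them, time stands still between calls to the robot, and variables do not carry over. Pictures are saved under pics/ and viewed, and the job is handed in when it is done.

```bash
ls; mkdir -p pics; cat > h.py <<'E'
import numpy as np,cv2
from workcell import env
def snap(n,f):
    s=env.snapshot(n); cv2.imwrite(f'pics/{f}.png',s['frame'][:,:,::-1]); np.savez(f'pics/{f}.npz',**{k:np.array(v) for k,v in s.items()}); return s
def load(f): return np.load(f'pics/{f}.npz')
def ray(s,u,v):
    K=s['K'];k=float(s['k1']);d=cv2.undistortPoints(np.array([[[u,v]]],float),K,np.array([k,0,0,0,0]))[0,0]
    T=s['camera_from_world'];R=T[:3,:3];o=-R.T@T[:3,3];return o,R.T@np.array([d[0],d[1],1])
def atz(s,u,v,z):
    o,d=ray(s,u,v);return o+d*(z-o[2])/d[2]
def proj(s,p):
    T=s['camera_from_world'];c=T[:3,:3]@np.array(p)+T[:3,3];return cv2.projectPoints(c.reshape(1,3),np.zeros(3),np.zeros(3),s['K'],np.array([float(s['k1']),0,0,0,0]))[0][0,0]
def crop(f,x0,y0,x1,y1,k,o):
    im=cv2.imread(f'pics/{f}.png')[y0:y1,x0:x1];cv2.imwrite(f'pics/{o}.png',cv2.resize(im,None,fx=k,fy=k,interpolation=cv2.INTER_CUBIC))
E
python3 - <<'E'
from h import *
snap('top','t0');snap('side','s0');print(env.observe())
E
```

```text
pics
{'time': 0.1, 'q': array([ 1.45160474e+00,  3.85445894e-01,  6.76995288e-03, -4.24124556e-04,
       -1.19402804e+00, -2.58622178e-01]), 'joint_velocities': array([-0.00011684,  0.00017966,  0.0025833 ,  0.00090682, -0.00167401,
        0.00105046]), 'effort': array([-3.39845246e-04, -3.93318236e+01,  1.88928723e+01,  4.19802055e+00,
       -2.59252636e-03,  6.24412607e-06]), 'ee_pos': array([0.23031772, 0.58038361, 0.19965597]), 'ee_rot': array([-5.61678161e-01,  8.27355241e-01, -5.90468726e-04, -7.74588146e-04]), 'ft_force': array([ 0.03239517, -0.35140563,  0.33911854]), 'moment': array([-0.01299577,  0.02364301,  0.01888286]), 'grip_width': 0.08526957852037426}
```

View pics/t0.png

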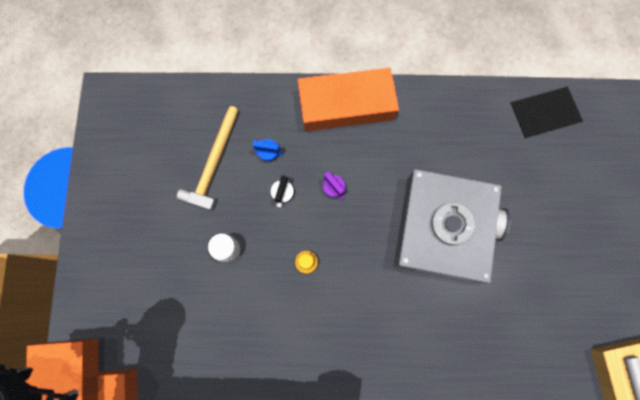

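View pics/s0.png

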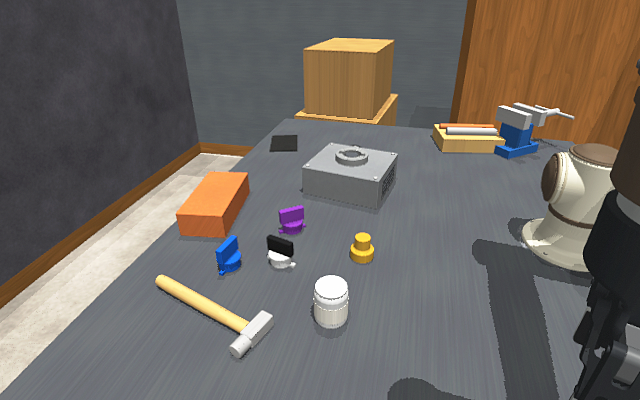

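```bash
python3 - <<'E'
from h import *
crop('t0',230,130,370,290,5,'c1') if 0 else crop('t0',240,140,360,220,6,'c1')
crop('t0',390,160,520,290,4.6,'c2')
crop('s0',200,200,340,290,5,'c3')
crop('s0',300,130,400,190,8,'c4')
s=load('t0');T=s['camera_from_world'];print(-T[:3,:3].T@T[:3,3],T)
E
```

```text
[0.39594225 0.11234391 1.03384567] [[ 0.0127856  -0.99991606 -0.00209666  0.10943974]
 [-0.97840075 -0.01207778 -0.20636398  0.60209556]
 [ 0.20632133  0.00468986 -0.97847305  0.92937192]
 [ 0.          0.          0.          1.        ]]
```

View pics/c1.png

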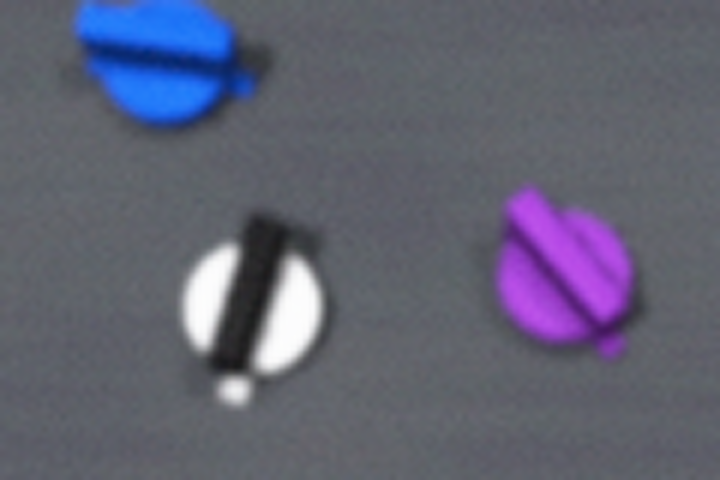

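View pics/c2.png

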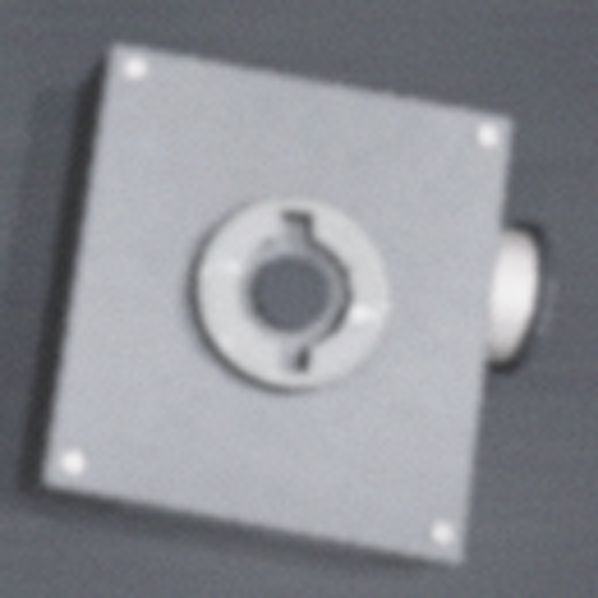

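View pics/c3.png

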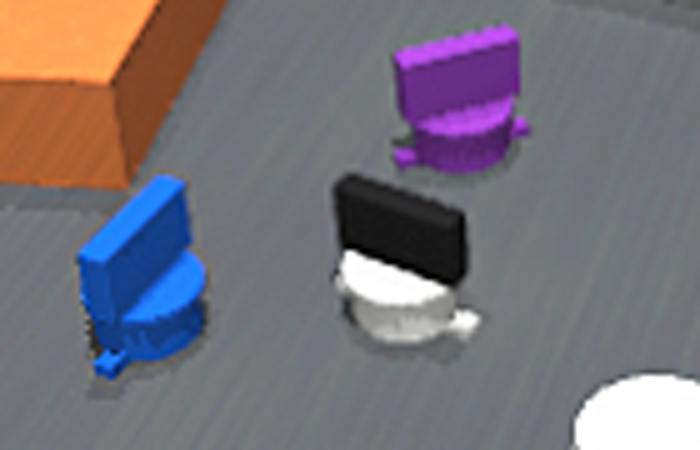

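View pics/c4.png

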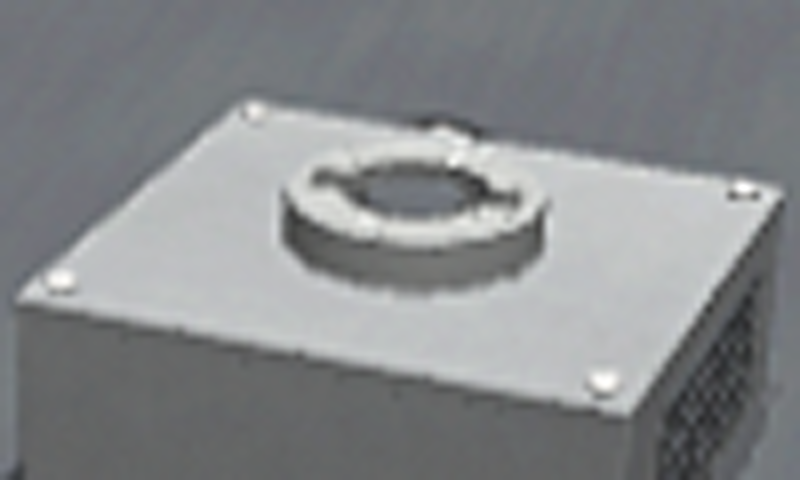

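```bash
python3 - <<'E'
from h import *
crop('t0',428,200,478,250,12,'c5')
crop('t0',265,170,301,212,14,'c6')
crop('s0',332,142,372,168,20,'c7')
E
```

```text
(no output)
```

View pics/c5.png

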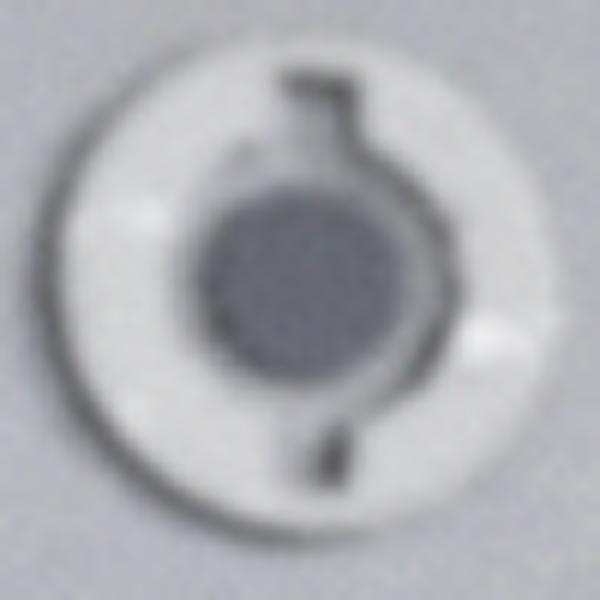

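View pics/c6.png

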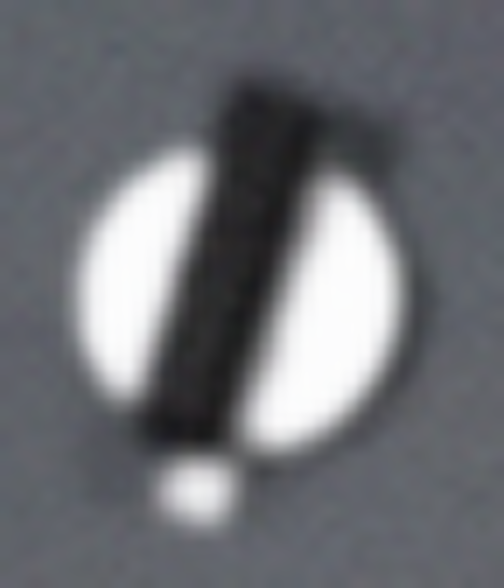

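View pics/c7.png

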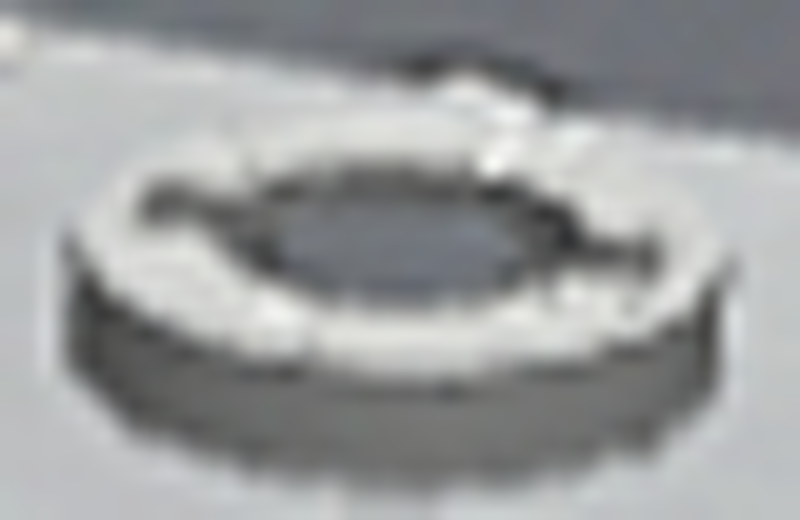

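```bash
python3 - <<'E'
from h import *
t=load('t0');s=load('s0')
A=lambda im,x0,y0,k,u,v,z:atz(im,x0+(u+.5)/k-.5,y0+(v+.5)/k-.5,z)
c=lambda u,v,z:A(t,428,200,12,u,v,z)
print('collar ctr',c(308,283,.104), [c(*p,.104) for p in [(62,283),(555,283),(308,38),(308,528)]])
for a,b in [((360,100),(352,470)),((321,70),(312,490))]:
    d=c(*a,.104)-c(*b,.104);print('slot dir',np.degrees(np.arctan2(d[1],d[0])))
q=lambda u,v:A(s,332,142,20,u,v,.104)
a,b=q(150,200),q(650,255);d=a-b;print('side slot',a,b,np.degrees(np.arctan2(d[1],d[0])), (a+b)/2)
# box corners screws/edges
b=lambda u,v:A(t,390,160,4.6,u,v,.085)
P=[b(*p) for p in [(113,45),(512,118),(463,562),(43,487)]]
print('box ctr',np.mean(P,0)); d=P[0]-P[3];e=P[1]-P[2];print([np.degrees(np.arctan2(x[1],x[0])) for x in(d,e)],np.linalg.norm(d),np.linalg.norm(P[0]-P[1]))
h=lambda u,v,z:A(t,265,170,14,u,v,z)
print('cap',h(241,302,.026),[h(*p,.026) for p in [(76,302),(407,302)]])
d=h(320,110,.06)-h(235,430,.06);print('edgeR',np.degrees(np.arctan2(d[1],d[0])))
print('handle top far end',h(280,85,.06),'near end top',h(180,410,.06),'lug',h(197,500,.005))
k=lambda u,v,z:A(s,200,200,5,u,v,z)
print('side handle top corners',k(338,182,.06),k(352,174,.06),k(468,214,.06),k(455,222,.06))
for n,p in dict(tin=(224,248,.07),fit=(306,261,.05),ham=(235,108,.02),hamhead=(195,199,.03),purple=(334,186,.04),blue=(266,150,.04)).items(): print(n,atz(t,*p))
E
```

```text
collar ctr [ 0.54417805 -0.16612965  0.104     ] [array([ 0.54367481, -0.12172186,  0.104     ]), array([ 0.54467607, -0.21085272,  0.104     ]), array([ 0.58913729, -0.16830984,  0.104     ]), array([ 0.50006446, -0.16403709,  0.104     ])]
slot dir -4.07957880857178
slot dir -3.9817909412567913
side slot [ 0.58170424 -0.17025483  0.104     ] [ 0.50929037 -0.16681702  0.104     ] -2.718045353433514 [ 0.5454973  -0.16853593  0.104     ]
box ctr [ 0.54435117 -0.16738011  0.085     ]
[np.float64(-10.353463045959337), np.float64(-10.077079358549973)] 0.21872756922706543 0.1976049635171285
cap [0.62839383 0.21342106 0.026     ] [array([0.62805474, 0.2413604 , 0.026     ]), array([0.62873592, 0.18533166, 0.026     ])]
edgeR -12.799511147671403
handle top far end [0.6572954  0.20476467 0.06      ] near end top [0.60238775 0.21937436 0.06      ] lug [0.59830691 0.22196516 0.005     ]
side handle top corners [0.65732694 0.2100553  0.06      ] [0.65363798 0.203161   0.06      ] [0.59711398 0.21842141 0.06      ] [0.60061754 0.22489441 0.06      ]
tin [0.48778717 0.33264249 0.07      ]
fit [0.46315769 0.15169116 0.05      ]
ham [0.84072139 0.33751544 0.02      ]
hamhead [0.60592346 0.41720542 0.03      ]
purple [0.63892227 0.09012566 0.04      ]
blue [0.72528952 0.2528668  0.04      ]
```

```bash
cat >> h.py <<'E'
from scipy.spatial.transform import Rotation as Ro
def need(x,y,z,yaw):
    o=env.observe();R=Ro.from_quat(o['ee_rot']).as_matrix();p=o['ee_pos']
    a=np.degrees(np.arctan2(R[1,0],R[0,0]));dy=(yaw-a+90)%180-90
    d=np.array([x,y,z])-p;print('t',round(float(o['time']),2),'pos',p.round(4),'yaw',round(a,2),'tilt',R[:,2].round(4),'q',np.round(o['q'],2),'F',o['ft_force'].round(2),'M',o['moment'].round(3),'w',round(float(o['grip_width']),4))
    print('now-frame shift',(R.T@d).round(4),'turn',round(-np.radians(dy),4)); R2=R@Ro.from_euler('z',-dy,degrees=True).as_matrix()
    print('after-turn shift',(R2.T@d).round(4))
E
python3 -c "
from h import *
need(.629,.213,.2,-14.5)"
```

```text
t 0.1 pos [0.2303 0.5804 0.1997] yaw -111.66 tilt [-6.0e-04 -1.8e-03 -1.0e+00] q [ 1.45  0.39  0.01 -0.   -1.19 -0.26] F [ 0.03 -0.35  0.34] M [-0.013  0.024  0.019] w 0.0853
now-frame shift [ 1.943e-01 -5.061e-01  1.000e-04] turn 1.4459
after-turn shift [-4.780e-01 -2.559e-01  1.000e-04]
```

```bash
python3 -m jog '[[0,0,0,0.12],[0,0,0,0.12],[0,0,0,0.12],[0,0,0,0.12],[0,0,0,0.12],[0,0,0,0.12],[0,0,0,0.12],[0,0,0,0.12],[0,0,0,0.12],[0,0,0,0.12],[0,0,0,0.12],[0,0,0,0.12]]' 0.085; python3 -c "
from h import *
need(.629,.213,.2,-14.5)"
```

```text
time: 1.1
ee_pos: [0.2286, 0.5759, 0.1914]
ee_rot: [0.152, 0.988, -0.009, -0.002]
ft_force: [-0.3, 0.7, 0.5]
grip_width: 0.0849
t 1.1 pos [0.2286 0.5759 0.1914] yaw 162.51 tilt [-0.006  -0.0173 -0.9998] q [ 1.45  0.39 -0.   -0.   -1.19 -1.76] F [-0.32  0.72  0.51] M [ 0.011 -0.048  0.021] w 0.0849
now-frame shift [-0.4909 -0.2259 -0.0047] turn -0.0522
after-turn shift [-0.4785 -0.2512 -0.0047]
```

```bash
python3 -m jog '[[0,0,-0.001,-0.052],[-0.03,-0.016,-0.001,0],[-0.034,-0.018,-0.001,0],[-0.034,-0.018,-0.001,0],[-0.034,-0.018,-0.001,0],[-0.034,-0.018,-0.001,0],[-0.034,-0.018,-0.001,0],[-0.034,-0.018,-0.001,0],[-0.034,-0.018,-0.001,0],[-0.034,-0.018,-0.001,0]]'; python3 -c "
from h import *
need(.629,.213,.15,-14.5)"
```

```text
time: 1.93
ee_pos: [0.4835, 0.3392, 0.1979]
ee_rot: [0.121, 0.993, -0.014, -0.004]
ft_force: [0.0, 1.9, 0.5]
grip_width: 0.0854
t 1.93 pos [0.4835 0.3392 0.1979] yaw 166.14 tilt [-0.0121 -0.0262 -0.9996] q [ 0.89  0.34 -0.07  0.01 -1.19 -1.13] F [0.02 1.89 0.53] M [ 0.142 -0.05   0.013] w 0.0854
now-frame shift [-0.1718 -0.0863  0.0495] turn 0.0111
after-turn shift [-0.1727 -0.0843  0.0495]
```

```bash
python3 -m jog '[[-0.034,-0.017,0,0],[-0.034,-0.017,0,0],[-0.034,-0.017,0,0],[-0.034,-0.017,0,0],[-0.03,-0.014,0,0]]'; python3 -c "
from h import *
need(.629,.213,.13,-14.5)"; python3 -m jog '[[0,0,0,0],[0,0,0,0],[0,0,0,0],[0,0,0,0]]';python3 -c "
from h import *
need(.629,.213,.13,-14.5)"
```

```text
time: 2.35
ee_pos: [0.63, 0.2109, 0.1975]
ee_rot: [0.121, 0.993, -0.015, -0.006]
ft_force: [-0.6, 1.0, 0.1]
grip_width: 0.0852
t 2.35 pos [0.63   0.2109 0.1975] yaw 166.09 tilt [-0.016  -0.0279 -0.9995] q [ 0.57  0.47  0.13  0.02 -1.26 -0.82] F [-0.59  1.04  0.06] M [ 0.105 -0.041  0.014] w 0.0852
now-frame shift [0.0009 0.0039 0.0674] turn 0.0103
after-turn shift [0.0009 0.0038 0.0674]
time: 2.68
ee_pos: [0.6331, 0.2048, 0.1933]
ee_rot: [0.126, 0.992, -0.017, -0.009]
ft_force: [-0.2, 0.5, -0.1]
grip_width: 0.0853
t 2.68 pos [0.6331 0.2048 0.1933] yaw 165.52 tilt [-0.0212 -0.0309 -0.9993] q [ 0.56  0.48  0.13  0.02 -1.26 -0.82] F [-0.2   0.51 -0.12] M [ 0.057 -0.038 -0.032] w 0.0853
now-frame shift [0.0052 0.0092 0.063 ] turn 0.0003
after-turn shift [0.0052 0.0092 0.063 ]
```

```bash
cat > w.py <<'E'
from h import *
o=env.observe();R=Ro.from_quat(o['ee_rot']).as_matrix()
print('t',round(o['time'],2),'q',o['q'].round(4),'z',R[:,2].round(4),'p',o['ee_pos'].round(4),'eff',o['effort'].round(1),'F',o['ft_force'].round(1))
E
python3 w.py; python3 -m jog '[[0.001,0.002,-0.001,0],[0.001,0.002,-0.001,0]]'>/dev/null; python3 w.py;python3 -m jog '[[0,0.0,-0.01,0],[0.0,0.00,-0.01,0]]'>/dev/null; python3 w.py;python3 -m jog '[[0,0.0,0.01,0],[0.0,0.00,0.01,0]]'>/dev/null; python3 w.py
```

```text
t 2.68 q [ 0.5629  0.4754  0.1276  0.0156 -1.2574 -0.8205] z [-0.0212 -0.0309 -0.9993] p [0.6331 0.2048 0.1933] eff [ -0.6 -43.6  19.1   4.3  -0.1   0. ] F [-0.2  0.5 -0.1]
t 2.85 q [ 0.5725  0.4741  0.1301  0.0149 -1.2625 -0.8277] z [-0.0224 -0.0313 -0.9993] p [0.6304 0.2107 0.195 ] eff [ -0.6 -43.5  18.9   4.3  -0.1   0. ] F [ 0.7  0.2 -0.6]
t 3.02 q [ 0.577   0.4638  0.1623  0.0139 -1.3091 -0.8278] z [-0.026  -0.0329 -0.9991] p [0.6285 0.2132 0.2146] eff [ -0.1 -42.2  18.3   4.2   0.1  -0. ] F [ 0.1 -0.2  0.6]
t 3.18 q [ 0.5791  0.4683  0.1358  0.016  -1.2657 -0.8282] z [-0.0145 -0.0278 -0.9995] p [0.6305 0.2153 0.2012] eff [ -0.  -45.5  20.5   4.6  -0.2   0. ] F [-0.5  0.7 -1.1]
```

```bash
python3 -m jog '[[0,0,0.03,0],[0.0,0.00,0.033,0],[0,0,0.033,0],[0,0,0.025,0]]' >/dev/null; python3 w.py;  python3 -c "
from h import *
need(.629,.213,.032,-14.5)"
```

```text
t 3.52 q [ 0.5779  0.553  -0.0291  0.0202 -0.9977 -0.8306] z [ 0.0018 -0.0191 -0.9998] p [0.633  0.2154 0.0838] eff [ -0.  -48.4  18.2   4.   -0.3   0. ] F [ 0.3  0.8 -0.8]
t 3.52 pos [0.633  0.2154 0.0838] yaw 166.15 tilt [ 0.0018 -0.0191 -0.9998] q [ 0.58  0.55 -0.03  0.02 -1.   -0.83] F [ 0.3   0.85 -0.78] M [-0.01   0.046 -0.06 ] w 0.0849
now-frame shift [ 0.0036 -0.0024  0.0518] turn 0.0114
after-turn shift [ 0.0036 -0.0024  0.0518]
```

```bash
python3 -m jog '[[0.0015,-0.001,0.02,0.01],[0.0015,-0.001,0.018,0],[0,0,0.01,0]]' >/dev/null; python3 w.py;  python3 -c "
from h import *
need(.629,.213,.032,-14.5)"
```

```text
t 3.77 q [ 0.5786  0.6037 -0.0963  0.0203 -0.8885 -0.844 ] z [-0.0061 -0.0228 -0.9997] p [0.6257 0.2117 0.0281] eff [  0.1 -47.9  16.3   3.6  -0.   -0. ] F [-1.   0.  -0.3]
t 3.77 pos [0.6257 0.2117 0.0281] yaw 165.54 tilt [-0.0061 -0.0228 -0.9997] q [ 0.58  0.6  -0.1   0.02 -0.89 -0.84] F [-1.01  0.04 -0.27] M [0.051 0.062 0.002] w 0.0853
now-frame shift [-0.0029  0.002  -0.004 ] turn 0.0007
after-turn shift [-0.0028  0.002  -0.004 ]
```

```bash
python3 -m jog '[[-0.003,0.002,-0.005,0],[0,0,-0.001,0],[0,0,-0.001,0],[0,0,-0.001,0]]' 0.05 ; python3 w.py;  python3 -c "
from h import *
need(.629,.213,.032,-14.5)"
```

```text
time: 4.1
ee_pos: [0.6291, 0.2131, 0.0353]
ee_rot: [0.125, 0.992, -0.013, -0.003]
ft_force: [-0.1, -0.3, -0.1]
grip_width: 0.0502
t 4.1 q [ 0.5778  0.6022 -0.0773  0.0205 -0.9121 -0.842 ] z [-0.0085 -0.0249 -0.9997] p [0.6291 0.2131 0.0353] eff [ -0.  -45.7  15.4   3.5  -0.    0. ] F [-0.1 -0.3 -0.1]
t 4.1 pos [0.6291 0.2131 0.0353] yaw 165.59 tilt [-0.0085 -0.0249 -0.9997] q [ 0.58  0.6  -0.08  0.02 -0.91 -0.84] F [-0.1  -0.33 -0.12] M [ 0.057 -0.076 -0.048] w 0.0502
now-frame shift [ 0.0001 -0.      0.0033] turn 0.0015
after-turn shift [ 0.0001 -0.      0.0033]
```

```bash
python3 - <<'E'
from h import *
snap('top','t1');snap('side','s1')
crop('t1',220,120,350,230,6,'d1');crop('s1',200,160,340,290,4.5,'d2')
E
```

```text
(no output)
```

View pics/d1.png

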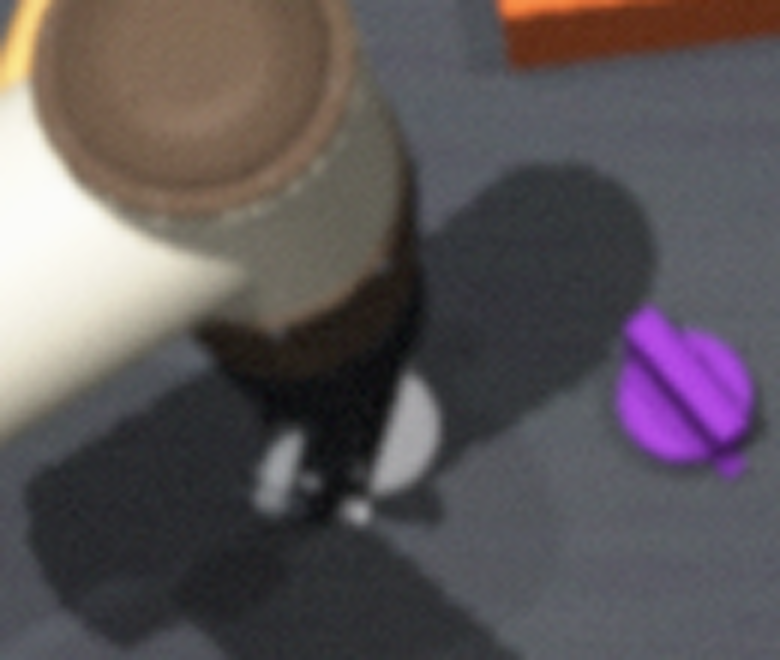

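View pics/d2.png

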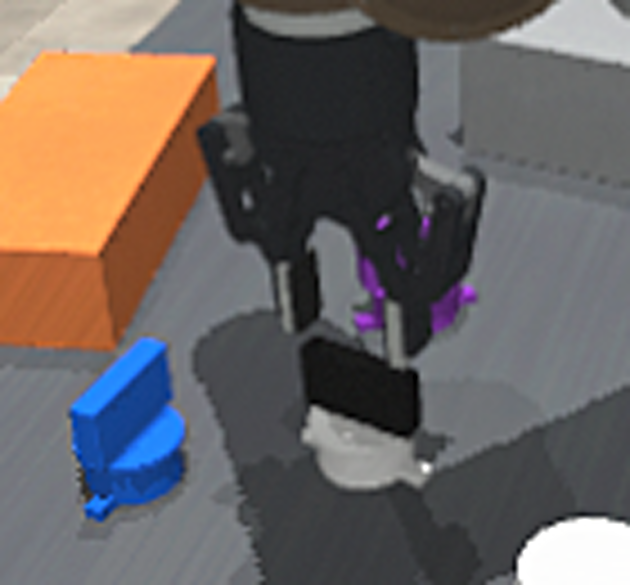

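```bash
python3 - <<'E'
from h import *
s=load('s1');t=load('t1')
T=s['camera_from_world'];print('cam',-T[:3,:3].T@T[:3,3])
c=np.array([.6291,.2131,.0353]);a=np.radians(-14.5);u=np.array([np.cos(a),np.sin(a),0]);n=np.array([-u[1],u[0],0])
for k in(-.03,0,.03): 
  p=c+k*u; q=proj(s,p);print(k,q,((q-[200,160])*4.5).round(), 'top',((proj(t,p)-[220,120])*6).round())
for k,zz in((-.03,.06),(.03,.06),(-.03,.026),(.03,.026)):
  p=np.array([.629,.213,zz])+k*u;print('handle',k,zz,((proj(s,p)-[200,160])*4.5).round(),((proj(t,p)-[220,120])*6).round())
E
```

```text
cam [0.39098804 0.79967439 0.51573921]
-0.03 [292.05767233 252.36608258] [414. 416.] top [347. 492.]
0 [280.08604313 248.18024699] [360. 397.] top [369. 420.]
0.03 [268.50970144 244.12230925] [308. 379.] top [391. 348.]
handle -0.03 0.06 [412. 373.] [341. 479.]
handle 0.03 0.06 [304. 336.] [385. 332.]
handle -0.03 0.026 [415. 431.] [350. 497.]
handle 0.03 0.026 [310. 394.] [393. 354.]
```

```bash
python3 - <<'E'
from h import *
crop('t1',250,170,310,220,12,'d3');crop('s1',235,200,320,275,8,'d4')
im=cv2.imread('pics/d3.png');cv2.imwrite('pics/d3.png',cv2.convertScaleAbs(im,alpha=2.5,beta=10))
im=cv2.imread('pics/d4.png');cv2.imwrite('pics/d4.png',cv2.convertScaleAbs(im,alpha=2,beta=10))
E
```

```text
(no output)
```

View pics/d3.png

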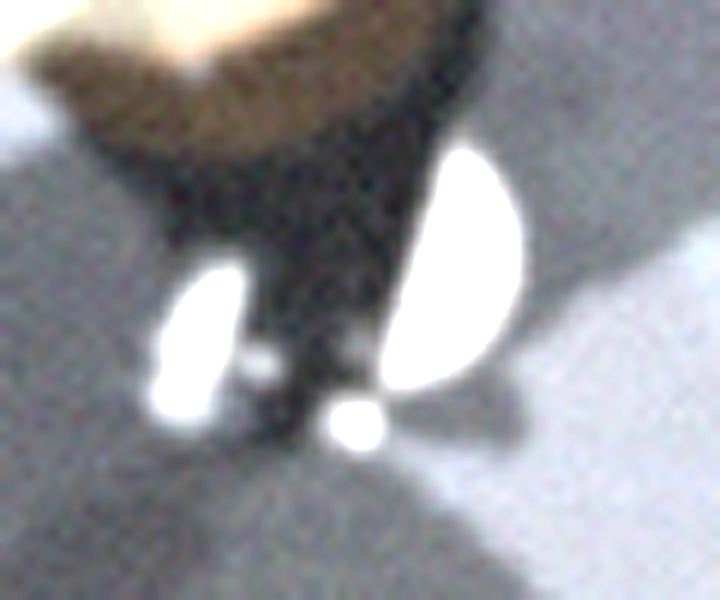

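View pics/d4.png

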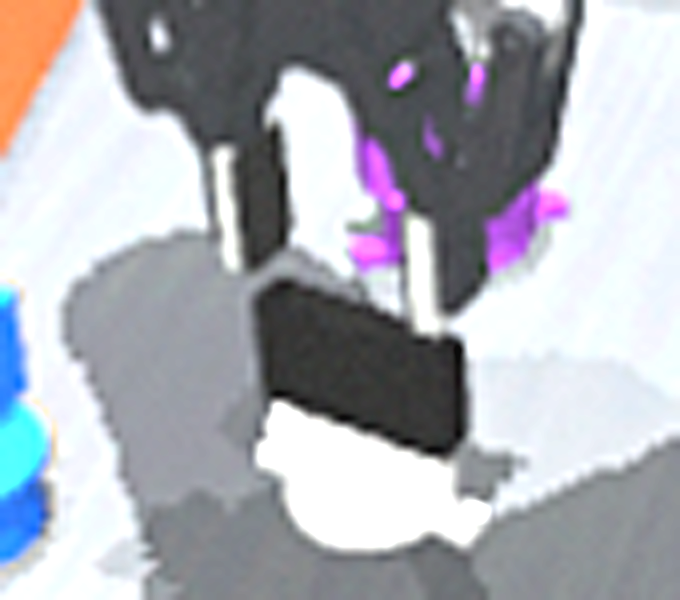

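```bash
python3 - <<'E'
from h import *
s=load('s1');t=load('t1')
def tri(a,b):
    o1,d1=ray(s,*a);o2,d2=ray(t,*b);A=np.stack([d1,-d2],1);x=np.linalg.lstsq(A,o2-o1,rcond=None)[0];p,q=o1+x[0]*d1,o2+x[1]*d2;return p.round(4),q.round(4)
print(tri((290,241.6),(272.5,207)))
for z in(.03,.045,.06,.07,.08): print(z,atz(s,264.4,233.75,z).round(4),atz(s,288.75,241.6,z).round(4), atz(t,272.5,207,z).round(4))
E
```

```text
(array([0.5989, 0.2323, 0.0717]), array([0.5817, 0.2289, 0.068 ]))
0.03 [0.6842 0.1646 0.03  ] [0.6211 0.1797 0.03  ] [0.589  0.2335 0.03  ]
0.045 [0.6752 0.1842 0.045 ] [0.614  0.1988 0.045 ] [0.5862 0.2317 0.045 ]
0.06 [0.6661 0.2038 0.06  ] [0.6069 0.218  0.06  ] [0.5833 0.2299 0.06  ]
0.07 [0.6601 0.2169 0.07  ] [0.6021 0.2307 0.07  ] [0.5813 0.2286 0.07  ]
0.08 [0.654  0.2299 0.08  ] [0.5974 0.2435 0.08  ] [0.5794 0.2274 0.08  ]
```

```bash
python3 - <<'E'
from h import *
s=load('s1');t=load('t1')
P=lambda p:((proj(t,p)-[250,170])*12).round()
for z in(.045,.055,.07): print(z,P(atz(s,288.75,241.6,z)),P(atz(s,264.4,233.75,z)))
print('far -y corner',P([.597,.21,.07]))
E
```

```text
0.045 [445. 305.] [529.   0.]
0.055 [373. 317.] [457.  15.]
0.07 [263. 335.] [347.  39.]
far -y corner [372. 363.]
```

```bash
python3 -m jog '[[0,0,-0.001,0],[0,0,-0.001,0],[0,0,-0.001,0],[0,0,0.006,0],[0,0,0.008,0],[0,0,0.005,0]]' 0.085 ; python3 - <<'E'
from h import *
need(.629,.213,.01,-14.5)
snap('top','t2');snap('side','s2')
crop('s2',200,180,330,280,6,'d5')
im=cv2.imread('pics/d5.png');cv2.imwrite('pics/d5.png',cv2.convertScaleAbs(im,alpha=2,beta=10))
E
```

```text
time: 4.7
ee_pos: [0.6314, 0.2141, 0.0233]
ee_rot: [0.125, 0.992, -0.01, 0.001]
ft_force: [0.4, -0.3, -0.8]
grip_width: 0.0849
t 4.7 pos [0.6314 0.2141 0.0233] yaw 165.59 tilt [-3.000e-04 -1.980e-02 -9.998e-01] q [ 0.58  0.61 -0.09  0.02 -0.88 -0.84] F [ 0.43 -0.28 -0.82] M [0.007 0.016 0.025] w 0.0849
now-frame shift [ 0.0021 -0.0014  0.0134] turn 0.0016
after-turn shift [ 0.0021 -0.0014  0.0134]
```

View pics/d5.png

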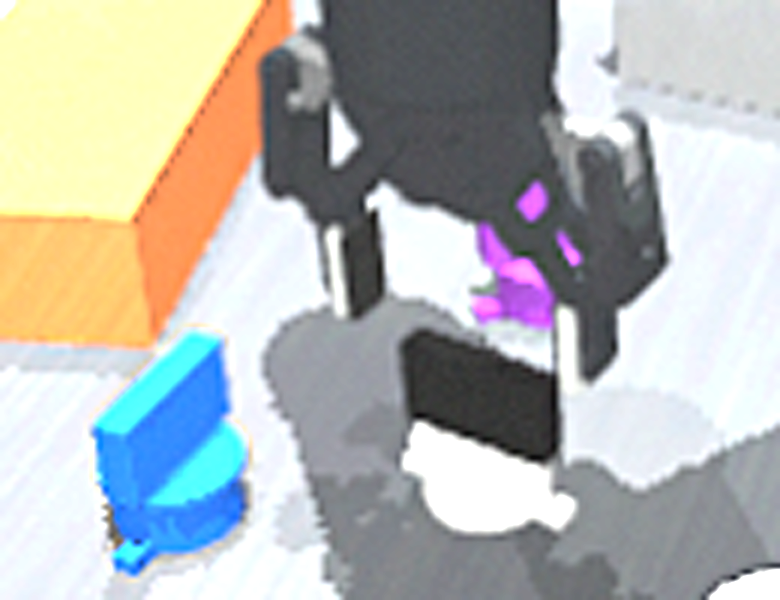

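```bash
python3 - <<'E'
from h import *
s=load('s2')
for z in(.04,.05,.06,.07): 
  a,b=atz(s,257.5,233,z),atz(s,295.8,245,z);print(z,((a+b)/2).round(4),np.linalg.norm(a-b))
E
```

```text
0.04 [0.6461 0.1895 0.04  ] 0.09872484116985049
0.05 [0.6408 0.2023 0.05  ] 0.09664965292383908
0.06 [0.6354 0.2152 0.06  ] 0.09457446467782762
0.07 [0.6301 0.228  0.07  ] 0.09249927643181624
```

```bash
python3 -m jog '[[0.001,-0.0005,0.008,0],[0.001,-0.0005,0.006,0]]' 0.085 ; python3 - <<'E'
from h import *
need(.629,.213,.01,-14.5)
snap('side','s3')
crop('s3',200,180,330,280,6,'d6')
im=cv2.imread('pics/d6.png');cv2.imwrite('pics/d6.png',cv2.convertScaleAbs(im,alpha=2,beta=10))
E
```

```text
time: 4.97
ee_pos: [0.6292, 0.2132, 0.0082]
ee_rot: [0.125, 0.992, -0.01, 0.001]
ft_force: [-0.1, -0.1, -0.9]
grip_width: 0.085
t 4.97 pos [0.6292 0.2132 0.0082] yaw 165.6 tilt [-7.000e-04 -2.050e-02 -9.998e-01] q [ 0.58  0.63 -0.11  0.02 -0.85 -0.84] F [-0.15 -0.09 -0.91] M [ 0.012  0.053 -0.008] w 0.085
now-frame shift [ 0.0001 -0.0003 -0.0018] turn 0.0017
after-turn shift [ 0.0001 -0.0003 -0.0018]
```

View pics/d6.png

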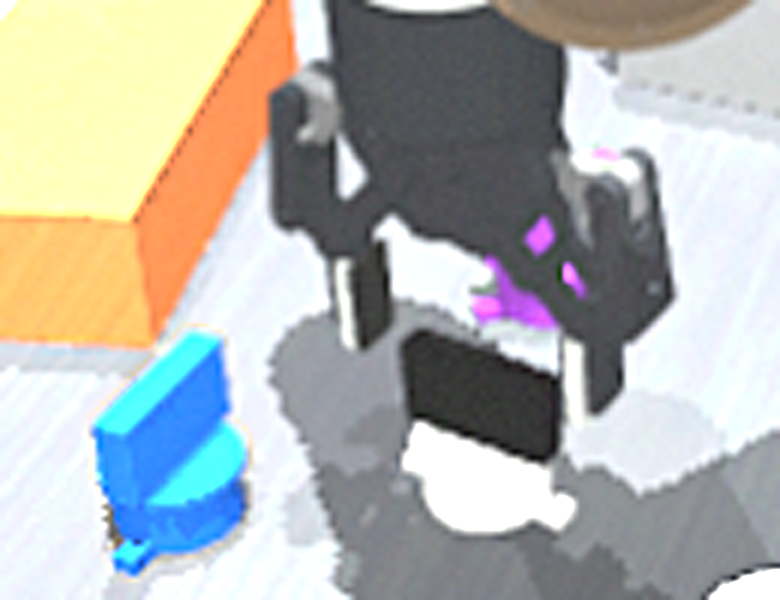

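```bash
python3 -m jog '[[0,0,0.005,0],[0,0,0.003,0],[0,0,0,0],[0,0,-0.0005,0],[0,0,-0.0005,0]]' 0.04 ; python3 - <<'E'
from h import *
need(.629,.213,.0,-14.5)
E
```

```text
time: 5.43
ee_pos: [0.628, 0.2126, -0.0018]
ee_rot: [0.125, 0.992, -0.011, -0.0]
ft_force: [-0.4, -1.1, -1.9]
grip_width: 0.0587
t 5.43 pos [ 0.628   0.2126 -0.0018] yaw 165.61 tilt [-0.0037 -0.0222 -0.9997] q [ 0.58  0.64 -0.12  0.02 -0.83 -0.84] F [-0.36 -1.06 -1.92] M [ 0.055 -0.059 -0.02 ] w 0.0587
now-frame shift [-0.0008  0.0006 -0.0019] turn 0.0019
after-turn shift [-0.0008  0.0006 -0.0019]
```

```bash
python3 -m jog '[[0,0,-0.001,0],[0,0,-0.001,0],[0,0,-0.001,0],[0,0,-0.001,0],[0,0,-0.001,-0.12],[0,0,-0.001,-0.12],[0,0,-0.001,-0.12],[0,0,-0.001,-0.12],[0,0,-0.001,-0.12]]' 0.085 ; python3 - <<'E'
from h import *
need(.628,.2126,.0,75.5)
E
```

```text
time: 6.18
ee_pos: [0.6289, 0.213, 0.0096]
ee_rot: [-0.185, 0.983, -0.01, -0.003]
ft_force: [0.3, -0.4, -0.5]
grip_width: 0.0849
t 6.18 pos [0.6289 0.213  0.0096] yaw -158.7 tilt [-0.0013 -0.0211 -0.9998] q [ 0.58  0.63 -0.11  0.02 -0.85 -0.22] F [ 0.3  -0.44 -0.5 ] M [ 0.014 -0.014  0.048] w 0.0849
now-frame shift [0.0009 0.0001 0.0096] turn -0.946
after-turn shift [0.0004 0.0008 0.0096]
```

```bash
python3 -m jog '[[0,0,0,-0.12],[0,0,0,-0.12],[0,0,0,-0.12],[0,0,0,-0.12],[0,0,0,-0.12],[0,0,0,-0.12],[0,0,0.003,-0.12],[0,0,0.003,-0.06],[0,0,0.002,0]]' 0.085 ; python3 - <<'E'
from h import *
need(.628,.2126,.0,75.5)
E
```

```text
time: 6.93
ee_pos: [0.6311, 0.214, 0.0058]
ee_rot: [-0.611, 0.792, -0.009, -0.003]
ft_force: [-0.4, -0.0, -0.9]
grip_width: 0.085
t 6.93 pos [0.6311 0.214  0.0058] yaw -104.74 tilt [ 0.0051 -0.0177 -0.9998] q [ 0.58  0.63 -0.11  0.02 -0.83  0.72] F [-0.42 -0.01 -0.94] M [ 0.013  0.097 -0.051] w 0.085
now-frame shift [0.002  0.0027 0.0058] turn -0.0042
after-turn shift [0.002  0.0027 0.0058]
```

```bash
python3 -m jog '[[0.002,0.0027,0.003,-0.004],[0,0,0,0]]' 0.085 ; python3 - <<'E'
from h import *
need(.628,.2126,.002,75.5)
E
```

```text
time: 7.1
ee_pos: [0.6277, 0.2125, 0.0025]
ee_rot: [-0.611, 0.792, -0.008, -0.003]
ft_force: [-0.7, -0.3, -0.2]
grip_width: 0.0849
t 7.1 pos [0.6277 0.2125 0.0025] yaw -104.68 tilt [ 0.0049 -0.0177 -0.9998] q [ 0.58  0.63 -0.12  0.02 -0.82  0.72] F [-0.66 -0.33 -0.23] M [0.045 0.003 0.   ] w 0.0849
now-frame shift [-0.0002 -0.0003  0.0005] turn -0.0031
after-turn shift [-0.0002 -0.0003  0.0005]
```

```bash
python3 -m jog '[[0,0,-0.0005,0],[0,0,-0.0005,0],[0,0,-0.0005,0],[0,0,-0.0005,0],[0,0,-0.0005,0],[0,0,-0.0005,0],[0,0,-0.0005,0]]' 0.0 ; python3 - <<'E'
from h import *
need(.628,.2126,.002,75.5)
snap('side','s4')
crop('s4',200,180,330,280,6,'d7')
im=cv2.imread('pics/d7.png');cv2.imwrite('pics/d7.png',cv2.convertScaleAbs(im,alpha=2,beta=10))
E
```

```text
time: 7.68
ee_pos: [0.6278, 0.2127, 0.007]
ee_rot: [-0.61, 0.793, -0.009, -0.003]
ft_force: [0.2, -0.1, -2.0]
grip_width: 0.0127
t 7.68 pos [0.6278 0.2127 0.007 ] yaw -104.86 tilt [ 0.0057 -0.0173 -0.9998] q [ 0.58  0.63 -0.12  0.02 -0.83  0.72] F [ 0.25 -0.13 -2.  ] M [ 0.032  0.031 -0.03 ] w 0.0127
now-frame shift [-0.     -0.0002  0.005 ] turn -0.0062
after-turn shift [-0.     -0.0002  0.005 ]
```

View pics/d7.png

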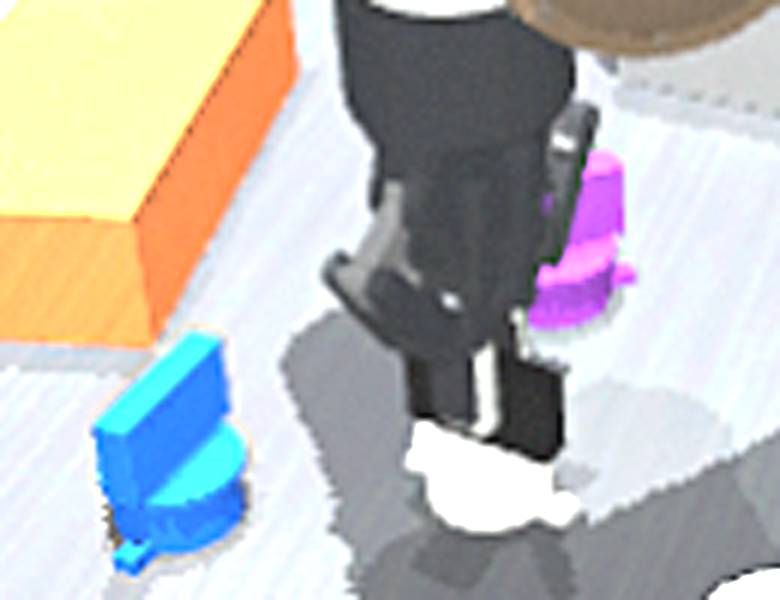

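```bash
python3 -m jog '[[0,0,-0.015,0],[0,0,-0.03,0],[0,0,-0.03,0],[0,0,-0.03,0],[0,0,-0.03,0],[0,0,-0.015,0]]'; python3 - <<'E'
from h import *
need(.545,-.167,.15,86.5)
snap('side','s5')
crop('s5',190,100,340,250,4,'d8')
E
```

```text
time: 8.23
ee_pos: [0.6214, 0.2125, 0.1526]
ee_rot: [-0.609, 0.793, -0.006, -0.014]
ft_force: [-0.4, 0.1, -1.3]
grip_width: 0.0129
t 8.23 pos [0.6214 0.2125 0.1526] yaw -105.01 tilt [-0.015  -0.027  -0.9995] q [ 0.58  0.48  0.04  0.02 -1.15  0.72] F [-0.39  0.11 -1.31] M [ 0.125 -0.15   0.008] w 0.0129
now-frame shift [ 0.3861 -0.0246  0.014 ] turn -0.2009
after-turn shift [0.3832 0.0529 0.014 ]
```

View pics/d8.png

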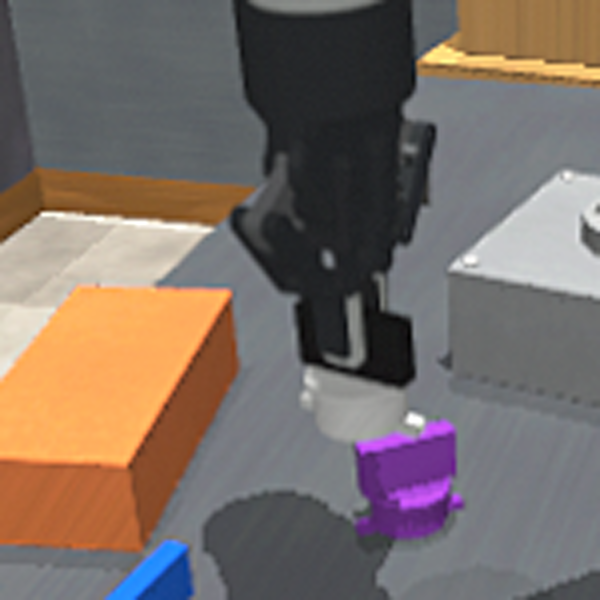

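```bash
python3 -m jog '[[0,0,-0.001,-0.1],[0,0,-0.001,-0.1],[0.025,0.004,-0.001,0],[0.035,0.005,-0.001,0],[0.038,0.005,-0.001,0],[0.038,0.005,-0.001,0],[0.038,0.005,-0.001,0],[0.038,0.005,-0.001,0],[0.038,0.005,-0.001,0],[0.038,0.005,-0.001,0],[0.03,0.004,-0.001,0],[0.015,0.002,-0.001,0]]'; python3 - <<'E'
from h import *
need(.545,-.167,.15,86.5)
E
```

```text
time: 9.28
ee_pos: [0.5511, -0.125, 0.1632]
ee_rot: [-0.691, 0.723, 0.002, -0.018]
ft_force: [0.2, 0.5, -1.3]
grip_width: 0.0128
t 9.28 pos [ 0.5511 -0.125   0.1632] yaw -92.55 tilt [-0.0278 -0.0217 -0.9994] q [ 0.08  0.33 -0.19  0.02 -1.09  1.44] F [ 0.2   0.54 -1.26] M [ 0.144 -0.121 -0.033] w 0.0128
now-frame shift [0.0419 0.0039 0.0143] turn 0.0166
after-turn shift [0.042  0.0032 0.0143]
```

```bash
python3 -m jog '[[0.025,0.002,0.001,0.016],[0.016,0.0015,0.001,0],[0.002,0,0,0]]'; python3 - <<'E'
from h import *
need(.5465,-.167,.15,86.5)
snap('side','s6');snap('top','t6')
crop('s6',290,60,420,190,4.5,'e1');crop('t6',390,150,520,280,4.5,'e2')
E
```

```text
time: 9.53
ee_pos: [0.5413, -0.1728, 0.159]
ee_rot: [-0.683, 0.73, 0.004, -0.019]
ft_force: [-0.4, 0.0, -1.1]
grip_width: 0.0124
t 9.53 pos [ 0.5413 -0.1728  0.159 ] yaw -93.85 tilt [-0.0334 -0.02   -0.9992] q [-0.01  0.34 -0.18  0.02 -1.08  1.5 ] F [-0.41  0.03 -1.14] M [ 0.03  -0.077  0.017] w 0.0124
now-frame shift [-0.0063 -0.0051  0.0087] turn -0.0061
after-turn shift [-0.0063 -0.0052  0.0087]
```

View pics/e1.png

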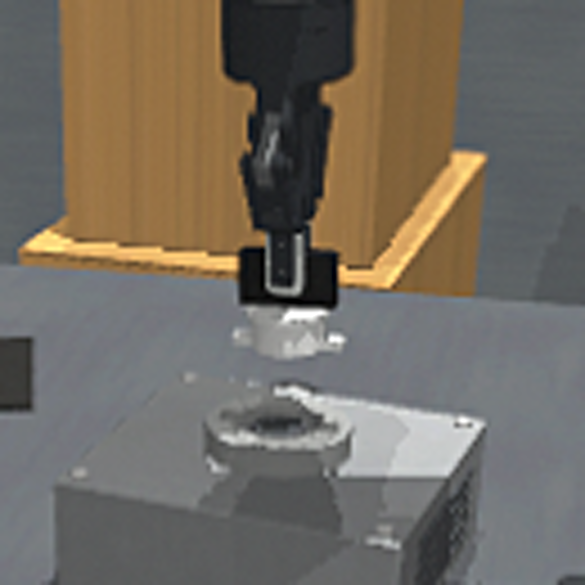

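View pics/e2.png

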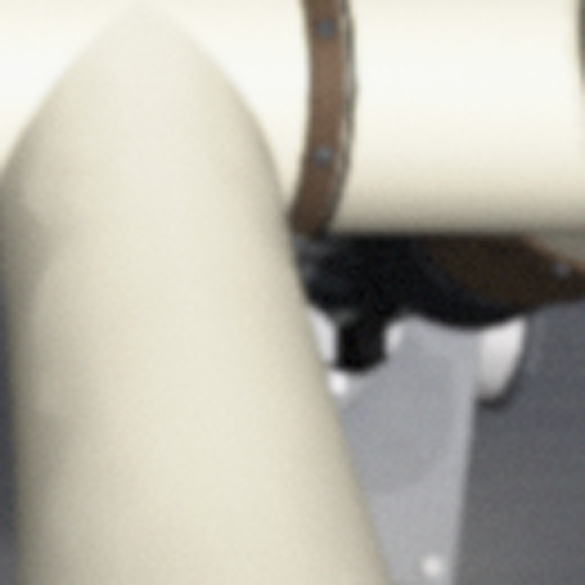

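```bash
python3 - <<'E'
from h import *
s=load('s6');o=env.observe();R=Ro.from_quat(o['ee_rot']).as_matrix();p=o['ee_pos']
# plug frame: x along -tool y or so; tilt since grasp
Rg=Ro.from_quat([-0.61,0.793,-0.009,-0.003]).as_matrix()
up=R@Rg.T@np.array([0,0,1]);x=R[:,1];x=x-up*(x@up);x/=np.linalg.norm(x)
print('up',up)
pg=np.array([.6278,.2127,.007]); loc=Rg.T@(np.array([.6278,.2127,0])-pg)
for dz in(0,-.004):
  c=p+R@loc+np.array([0,0,dz])
  P=lambda q:((proj(s,q)-[290,60])*4.5).round(1)
  print(c.round(4),'lugs',P(c+x*.034+up*.003),P(c-x*.034+up*.003),'handle top',P(c+x*.03+up*.06),P(c-x*.03+up*.06),'bottom',P(c))
C=np.array([.545,-.167,.104]);print('collar',P(C),[P(C+[.046*np.cos(a),.046*np.sin(a),0]) for a in(0,1.57,3.14,4.71)])
E
python3 - <<'E'
import sys;sys.path.insert(0,'.')
from h import *
crop('s6',325,105,375,175,8,'e3')
E
```

```text
up [0.04266518 0.00345698 0.99908345]
[ 0.5415 -0.1712  0.1521] lugs [340.4 343.6] [232.7 336.8] handle top [334.6 252.5] [237.1 247.8] bottom [286.1 344.8]
[ 0.5415 -0.1712  0.1481] lugs [340.1 349.8] [232.6 342.9] handle top [334.2 259. ] [236.9 254.3] bottom [285.9 350.9]
collar [276.8 419. ] [array([205.2, 412.5]), array([263.6, 447.8]), array([349.5, 425.7]), array([289. , 392.2])]
```

View pics/e3.png

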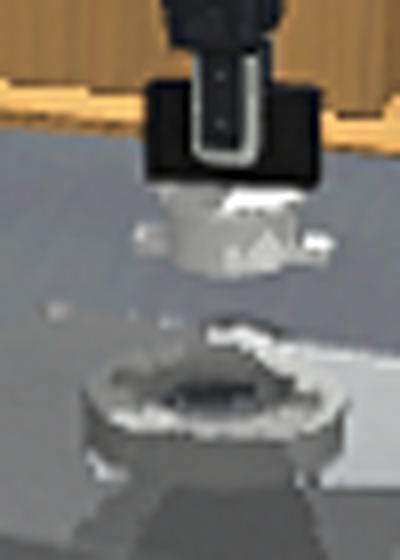

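```bash
cat > pl.py <<'E'
from h import *
# plug pose estimate from grasp relation
def plug(yb=0):
    o=env.observe();R=Ro.from_quat(o['ee_rot']).as_matrix();p=o['ee_pos']
    Rg=Ro.from_quat([-0.61,0.793,-0.009,-0.003]).as_matrix();loc=Rg.T@np.array([0,0,-.007])
    up=R@Rg.T@np.array([0,0,1]);c=p+R@loc+[-.001,0,0]
    hy=np.degrees(np.arctan2(R[1,1],R[0,1]));hy=(hy+90)%180-90
    d=R.T@(np.array([.545,-.1673,c[2]])-c)
    print('t',round(o['time'],2),'plug',c.round(4),'depth below face mm',round((.104-c[2])*1e3,1),'yaw',round(hy,1),'up',up.round(3),'F',o['ft_force'].round(1),'M',o['moment'].round(2),'w',round(o['grip_width'],4),'q6',round(o['q'][5],2),'shift needed',d.round(4))
if __name__=='__main__': plug()
E
python3 pl.py; python3 -m jog '[[-0.002,-0.002,0.02,0],[-0.0022,-0.0015,0.018,0]]'; python3 pl.py
```

```text
t 9.63 plug [ 0.5405 -0.1712  0.1521] depth below face mm -48.1 yaw -3.8 up [0.043 0.003 0.999] F [-0.1  0.8 -1.7] M [ 0.12 -0.08  0.02] w 0.0127 q6 1.5 shift needed [-0.0041 -0.0042 -0.0002]
time: 9.8
ee_pos: [0.5475, -0.1673, 0.1235]
ee_rot: [-0.684, 0.73, 0.001, -0.016]
ft_force: [-0.2, 0.3, -3.8]
grip_width: 0.0127
t 9.8 plug [ 0.5463 -0.1674  0.1165] depth below face mm -12.5 yaw -3.8 up [0.034 0.004 0.999] F [-0.2  0.3 -3.8] M [ 0.09 -0.01  0.02] w 0.0127 q6 1.49 shift needed [0.     0.0013 0.    ]
```

```bash
python3 -m jog '[[0,0.001,0.004,0],[0,0.0005,0.004,0]]'; python3 pl.py;python3 -m jog '[[0,0.0,0.003,0]]'; python3 pl.py
```

```text
time: 9.97
ee_pos: [0.5445, -0.165, 0.1121]
ee_rot: [-0.684, 0.729, 0.003, -0.017]
ft_force: [-0.8, 0.8, -1.0]
grip_width: 0.013
t 9.97 plug [ 0.5432 -0.165   0.1051] depth below face mm -1.1 yaw -3.6 up [0.039 0.003 0.999] F [-0.8  0.8 -1. ] M [ 0.07 -0.06 -0.  ] w 0.013 q6 1.49 shift needed [ 0.0022 -0.0019 -0.    ]
time: 10.05
ee_pos: [0.5442, -0.1645, 0.1087]
ee_rot: [-0.685, 0.729, 0.003, -0.018]
ft_force: [-0.6, -2.9, 0.0]
grip_width: 0.0129
t 10.05 plug [ 0.5429 -0.1645  0.1018] depth below face mm 2.2 yaw -3.6 up [0.04  0.004 0.999] F [-0.6 -2.9  0. ] M [-0.65  0.1  -0.07] w 0.0129 q6 1.49 shift needed [ 0.0027 -0.0023 -0.    ]
```

```bash
python3 -m jog '[[0.003,-0.002,-0.001,0],[0.001,-0.0005,0,0]]'; python3 pl.py;python3 -m jog '[[0,0.0,0.003,0]]'; python3 pl.py
```

```text
time: 10.22
ee_pos: [0.547, -0.1679, 0.1101]
ee_rot: [-0.686, 0.728, 0.003, -0.018]
ft_force: [-0.0, 0.0, -1.1]
grip_width: 0.0126
t 10.22 plug [ 0.5457 -0.1679  0.1031] depth below face mm 0.9 yaw -3.4 up [0.04  0.004 0.999] F [-0.   0.  -1.1] M [ 0.04 -0.11 -0.04] w 0.0126 q6 1.5 shift needed [-0.0005  0.0007  0.    ]
time: 10.3
ee_pos: [0.548, -0.168, 0.1082]
ee_rot: [-0.686, 0.728, 0.002, -0.017]
ft_force: [0.1, 1.0, -1.1]
grip_width: 0.0127
t 10.3 plug [ 0.5467 -0.1681  0.1012] depth below face mm 2.8 yaw -3.4 up [0.037 0.004 0.999] F [ 0.1  1.  -1.1] M [ 0.05 -0.08  0.02] w 0.0127 q6 1.5 shift needed [-0.0007  0.0017  0.    ]
```

Force-free; going on down in small steps.

```bash
python3 -m jog '[[-0.0005,0.001,0.003,0],[0,0.0005,0.003,0]]'; python3 pl.py;python3 -m jog '[[0,0.0005,0.003,0]]'; python3 pl.py
```

```text
time: 10.47
ee_pos: [0.548, -0.1681, 0.1041]
ee_rot: [-0.686, 0.728, 0.0, -0.016]
ft_force: [-0.4, 1.4, 2.5]
grip_width: 0.0125
t 10.47 plug [ 0.5468 -0.1681  0.0971] depth below face mm 6.9 yaw -3.4 up [0.033 0.005 0.999] F [-0.4  1.4  2.5] M [ 0.46  0.25 -0.03] w 0.0125 q6 1.5 shift needed [-0.0007  0.0018  0.    ]
time: 10.55
ee_pos: [0.548, -0.1681, 0.1019]
ee_rot: [-0.686, 0.728, -0.001, -0.015]
ft_force: [-0.5, 0.8, 3.6]
grip_width: 0.013
t 10.55 plug [ 0.5468 -0.1682  0.0949] depth below face mm 9.1 yaw -3.4 up [0.031 0.006 1.   ] F [-0.5  0.8  3.6] M [ 0.5   0.26 -0.05] w 0.013 q6 1.5 shift needed [-0.0008  0.0018  0.    ]
```

```bash
python3 -m jog '[[0,0.0005,0.004,0],[0,0.0005,0.004,0]]'; python3 pl.py;python3 -m jog '[[0,0.0005,0.003,0]]'; python3 pl.py
```

```text
time: 10.72
ee_pos: [0.548, -0.1682, 0.0959]
ee_rot: [-0.686, 0.727, -0.002, -0.014]
ft_force: [-1.6, 1.8, 7.0]
grip_width: 0.0125
t 10.72 plug [ 0.5468 -0.1682  0.0889] depth below face mm 15.1 yaw -3.3 up [0.027 0.006 1.   ] F [-1.6  1.8  7. ] M [0.7  0.54 0.03] w 0.0125 q6 1.5 shift needed [-0.0008  0.0018  0.    ]
time: 10.8
ee_pos: [0.548, -0.1682, 0.094]
ee_rot: [-0.686, 0.727, -0.003, -0.013]
ft_force: [-1.9, 1.7, 8.3]
grip_width: 0.0122
t 10.8 plug [ 0.5468 -0.1682  0.087 ] depth below face mm 17.0 yaw -3.3 up [0.025 0.006 1.   ] F [-1.9  1.7  8.3] M [ 0.69  0.61 -0.01] w 0.0122 q6 1.5 shift needed [-0.0008  0.0019  0.    ]
```

```bash
python3 -m jog '[[0,0.0005,0.0015,0],[0,0,0.0007,0.08],[0,0,0.0007,0.1]]'; python3 pl.py
```

```text
time: 11.05
ee_pos: [0.5484, -0.1683, 0.095]
ee_rot: [-0.617, 0.787, -0.006, -0.012]
ft_force: [-3.2, 1.0, 8.1]
grip_width: 0.0129
t 11.05 plug [ 0.5473 -0.1684  0.088 ] depth below face mm 16.0 yaw -13.8 up [0.018 0.006 1.   ] F [-3.2  1.   8.1] M [0.6  0.78 0.05] w 0.0129 q6 1.31 shift needed [-0.0005  0.0024  0.    ]
```

```bash
python3 -m jog '[[0,0.0015,0.003,0.08],[0,0.001,0.002,0.1]]'; python3 pl.py
```

```text
time: 11.22
ee_pos: [0.5482, -0.1683, 0.0936]
ee_rot: [-0.541, 0.841, -0.01, -0.009]
ft_force: [-2.2, 1.0, 9.3]
grip_width: 0.0128
t 11.22 plug [ 0.5471 -0.1683  0.0866] depth below face mm 17.4 yaw -24.5 up [0.009 0.008 1.   ] F [-2.2  1.   9.3] M [0.26 0.61 0.05] w 0.0128 q6 1.12 shift needed [-0.0001  0.0023 -0.    ]
```

```bash
python3 -m jog '[[0,0.001,0.0015,0.1],[0,0.001,0.0015,0.12],[0,0.001,0.0015,0.12]]'; python3 pl.py
```

```text
time: 11.47
ee_pos: [0.5481, -0.1683, 0.0944]
ee_rot: [-0.384, 0.923, -0.014, -0.005]
ft_force: [-2.8, -0.6, 8.0]
grip_width: 0.0129
t 11.47 plug [ 0.5472 -0.1684  0.0874] depth below face mm 16.6 yaw -44.8 up [-0.006  0.012  1.   ] F [-2.8 -0.6  8. ] M [-0.07  0.65  0.03] w 0.0129 q6 0.76 shift needed [ 0.0008  0.0023 -0.    ]
```

```bash
python3 -m jog '[[0.0005,0.001,0.003,0.1],[0,0.001,0.002,0.12],[0,0.0005,0.002,0.1]]'; python3 pl.py
```

```text
time: 11.72
ee_pos: [0.548, -0.1688, 0.0929]
ee_rot: [-0.225, 0.974, -0.018, 0.0]
ft_force: [-2.0, -0.6, 9.4]
grip_width: 0.0132
t 11.72 plug [ 0.5471 -0.169   0.0859] depth below face mm 18.1 yaw -63.9 up [-0.018  0.019  1.   ] F [-2.  -0.6  9.4] M [0.1  1.08 0.  ] w 0.0132 q6 0.42 shift needed [ 0.0012  0.0024 -0.0001]
```

```bash
python3 -m jog '[[0.0,0.001,0.0015,0.1],[0,0.0005,0.0015,0.1],[0,0.0,0.0015,0.1]]'; python3 pl.py;python3 -m jog '[[0.0,0.0,0.001,0.06]]'; python3 pl.py
```

```text
time: 11.97
ee_pos: [0.5475, -0.1696, 0.0933]
ee_rot: [-0.071, 0.997, -0.02, 0.004]
ft_force: [-3.7, 1.5, 7.8]
grip_width: 0.013
t 11.97 plug [ 0.5467 -0.1698  0.0863] depth below face mm 17.7 yaw -81.9 up [-0.024  0.027  0.999] F [-3.7  1.5  7.8] M [0.74 1.21 0.05] w 0.013 q6 0.1 shift needed [ 0.0013  0.0027 -0.0001]
time: 12.05
ee_pos: [0.5473, -0.1699, 0.0937]
ee_rot: [-0.039, 0.999, -0.02, 0.004]
ft_force: [-2.2, 2.2, 8.8]
grip_width: 0.0131
t 12.05 plug [ 0.5464 -0.1701  0.0867] depth below face mm 17.3 yaw -85.5 up [-0.025  0.028  0.999] F [-2.2  2.2  8.8] M [0.7  1.07 0.05] w 0.0131 q6 0.04 shift needed [ 0.0012  0.0029 -0.0001]
```

```bash
python3 -m jog '[[0.0,0.0005,0.0015,0.04]]'>/dev/null; python3 pl.py;python3 -m jog '[[0.0,0.0,0.0015,0.04]]'>/dev/null; python3 pl.py
```

```text
t 12.13 plug [ 0.5463 -0.1701  0.0867] depth below face mm 17.3 yaw -87.9 up [-0.026  0.03   0.999] F [-3.2 -0.5 10.2] M [0.06 1.37 0.15] w 0.0126 q6 -0.0 shift needed [ 0.0012  0.0028 -0.0001]
t 12.22 plug [ 0.5452 -0.1703  0.0865] depth below face mm 17.5 yaw 89.7 up [-0.024  0.031  0.999] F [-5.8  3.6 10.9] M [1.33 2.02 0.26] w 0.0128 q6 -0.05 shift needed [ 0.0002  0.003  -0.0001]
```

```bash
python3 -m jog '[[0.0,0.001,0.0,-0.05],[0,0,0,-0.04]]'>/dev/null; python3 pl.py;python3 -m jog '[[0.0,0.0,-0.002,0],[0,0,-0.002,0]]'>/dev/null; python3 pl.py
```

```text
t 12.38 plug [ 0.5463 -0.1697  0.0895] depth below face mm 14.5 yaw -85.0 up [-0.027  0.032  0.999] F [-1.7  0.7  6.2] M [ 0.84  0.54 -0.03] w 0.0128 q6 0.04 shift needed [ 0.001   0.0025 -0.0001]
t 12.55 plug [ 0.5461 -0.1697  0.0938] depth below face mm 10.2 yaw -84.9 up [-0.028  0.032  0.999] F [  5.3  -7.9 -15.7] M [-1.42 -1.39  0.11] w 0.0128 q6 0.05 shift needed [ 0.0009  0.0025 -0.0001]
```

```bash
python3 -m jog '[[0.0,0.0,0.002,0],[0,0,0,0]]'>/dev/null; python3 pl.py; python3 - <<'E'
from h import *
snap('side','s7');crop('s7',310,80,400,180,6,'f1')
E
```

```text
t 12.72 plug [ 0.5463 -0.1697  0.0922] depth below face mm 11.8 yaw -84.9 up [-0.029  0.031  0.999] F [-1.2  1.1  5.1] M [ 0.68  0.59 -0.01] w 0.0128 q6 0.05 shift needed [ 0.001   0.0025 -0.0001]
```

View pics/f1.png

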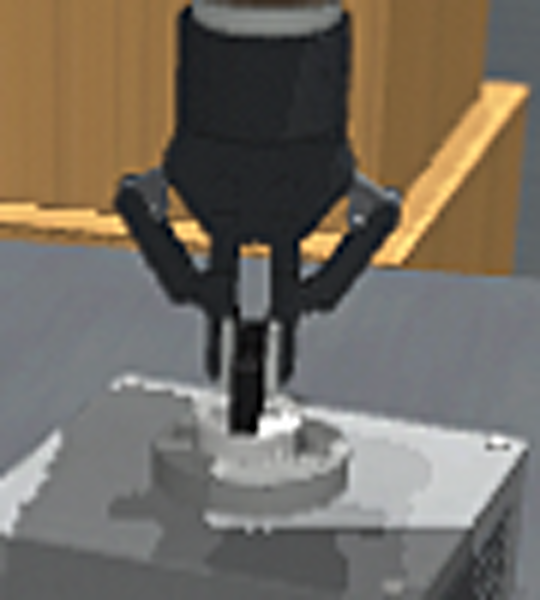

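```bash
python3 -m jog '[[0,0,-0.001,0],[0,0,-0.001,0],[0,0,-0.001,0],[0,0,-0.001,0],[0,0,-0.001,0]]' 0.05; python3 pl.py; python3 -m jog '[[0,0,-0.01,0],[0,0,-0.015,0],[0,0,-0.02,0],[0,0,-0.03,0],[0,0,-0.03,0]]'; python3 pl.py; python3 - <<'E'
from h import *
snap('side','s8');crop('s8',320,110,400,170,10,'f2')
E
```

```text
time: 13.18
ee_pos: [0.5466, -0.1692, 0.1035]
ee_rot: [-0.044, 0.999, -0.022, 0.006]
ft_force: [-0.1, 0.4, -0.4]
grip_width: 0.0503
t 13.18 plug [ 0.5458 -0.1694  0.0965] depth below face mm 7.5 yaw -84.9 up [-0.028  0.031  0.999] F [-0.1  0.4 -0.4] M [ 0.12  0.02 -0.01] w 0.0503 q6 0.05 shift needed [ 0.0007  0.0022 -0.0001]
time: 13.6
ee_pos: [0.5404, -0.1643, 0.2063]
ee_rot: [-0.044, 0.999, -0.021, -0.003]
ft_force: [0.8, 0.8, 0.4]
grip_width: 0.05
t 13.6 plug [ 0.5394 -0.1645  0.1993] depth below face mm -95.3 yaw -85.0 up [-0.01  0.03  1.  ] F [0.8 0.8 0.4] M [ 0.11 -0.08 -0.01] w 0.05 q6 0.05 shift needed [-0.0053 -0.0033  0.0001]
```

View pics/f2.png

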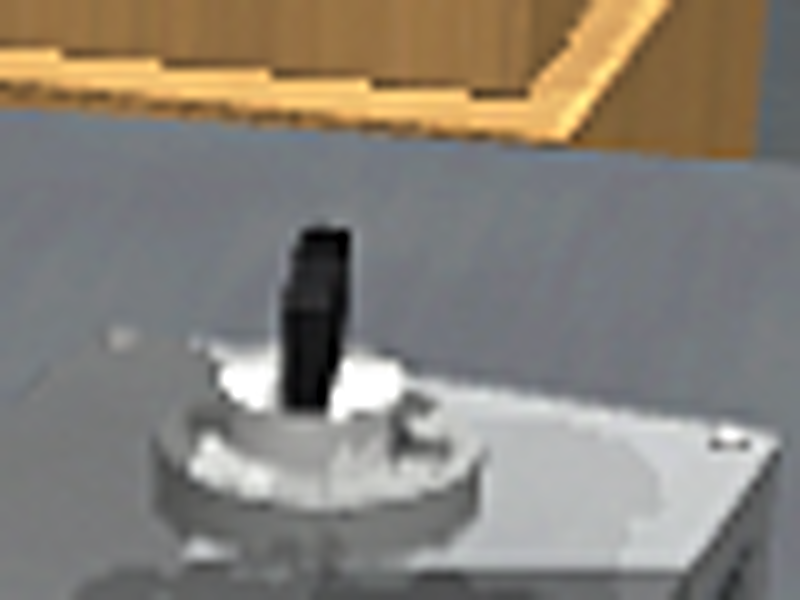

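```bash
python3 -m jog '[[-0.03,0,0,0],[-0.04,0,0,0],[-0.04,0,0,0],[-0.04,0,0,0],[-0.04,0,0,0],[-0.04,0,0,0],[-0.03,0,-0.001,0],[0,0,-0.001,0]]'; python3 - <<'E'
from h import *
need(.5,0,.2,0)
s=snap('side','s9');t=snap('top','t9')
crop('t9',420,190,490,250,10,'f3');crop('s9',320,110,400,170,10,'f4')
for dep in(.009,.014):
  a=np.radians(-85);u=np.array([np.cos(a),np.sin(a),0]);n=np.array([-u[1],u[0],0])
  for im,nm,of in((s,'side',[320,110]),(t,'top',[420,190])):
    P=lambda q:((proj(im,q)-of)*10).round().tolist()
    C=np.array([.545,-.168,.104-dep])
    print(dep,nm,'handle top corners',[P(C+i*u*.03+j*n*.007+[0,0,.06]) for i in(-1,1) for j in(-1,1)],'cap +-x,+-y',[P(C+[.026*np.cos(b),.026*np.sin(b),.026]) for b in (0,np.pi,np.pi/2,-np.pi/2)])
E
```

```text
time: 14.32
ee_pos: [0.8121, -0.1412, 0.2288]
ee_rot: [-0.044, 0.999, -0.023, 0.01]
ft_force: [-1.3, -0.5, -2.7]
grip_width: 0.05
t 14.32 pos [ 0.8121 -0.1412  0.2288] yaw -174.93 tilt [ 0.0217 -0.0445 -0.9988] q [ 0.04  0.73  0.66  0.05 -1.48  0.04] F [-1.32 -0.52 -2.74] M [0.188 0.205 0.02 ] w 0.05
now-frame shift [0.2988 0.1692 0.0157] turn 0.0884
after-turn shift [0.3126 0.1421 0.0157]
0.009 side handle top corners [[339.0, 299.0], [287.0, 296.0], [355.0, 224.0], [306.0, 221.0]] cap +-x,+-y [[227.0, 366.0], [409.0, 382.0], [302.0, 408.0], [333.0, 341.0]]
0.009 top handle top corners [[273.0, 334.0], [264.0, 266.0], [563.0, 312.0], [553.0, 244.0]] cap +-x,+-y [[358.0, 195.0], [370.0, 437.0], [242.0, 314.0], [486.0, 316.0]]
0.014 side handle top corners [[338.0, 316.0], [286.0, 314.0], [355.0, 241.0], [305.0, 238.0]] cap +-x,+-y [[226.0, 382.0], [409.0, 398.0], [301.0, 425.0], [333.0, 357.0]]
0.014 top handle top corners [[266.0, 337.0], [257.0, 270.0], [555.0, 315.0], [545.0, 248.0]] cap +-x,+-y [[351.0, 199.0], [363.0, 440.0], [236.0, 317.0], [478.0, 320.0]]
```

View pics/f3.png

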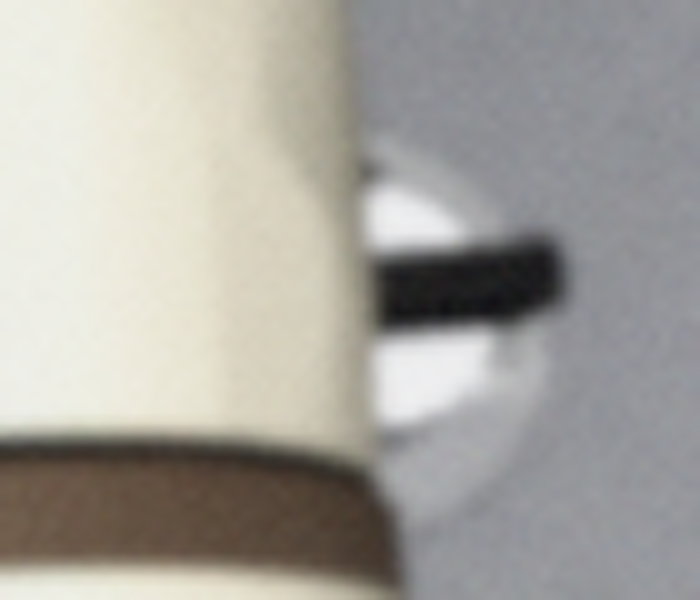

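View pics/f4.png

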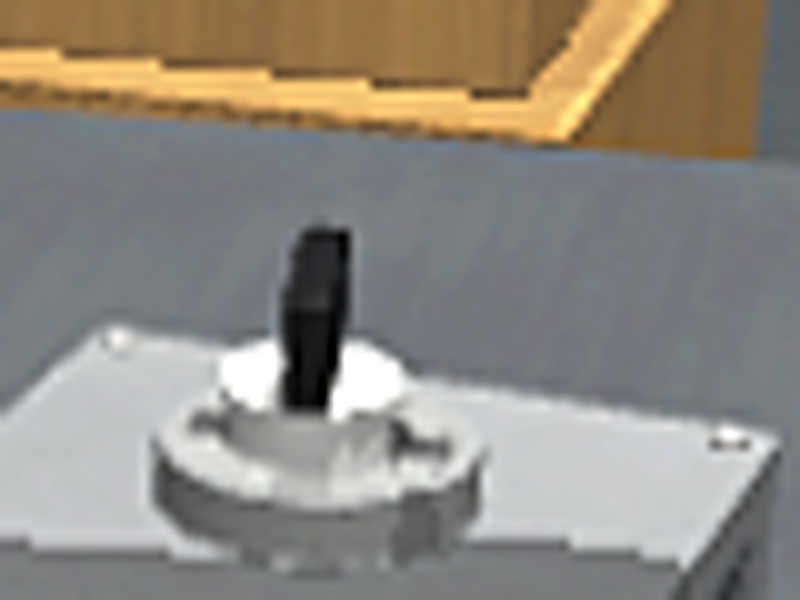

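View pics/t9.png

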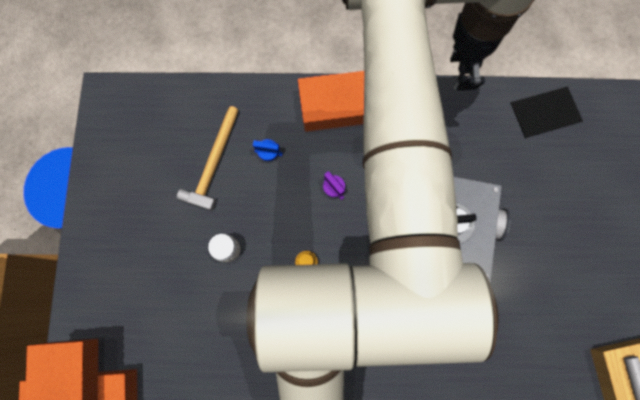

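```bash
python3 -m jog '[[0,0,-0.001,0],[0,0,-0.001,0],[0,0,-0.001,0],[0,0,-0.001,0]]'; python3 -c "
from workcell import env
print(env.close_job())"
```

```text
time: 14.75
ee_pos: [0.8049, -0.1428, 0.2407]
ee_rot: [-0.043, 0.999, -0.023, 0.011]
ft_force: [0.1, 0.5, -0.3]
grip_width: 0.0499
the job is handed in; nothing more can be done
None
```

The black-handled plug is in the spark trap's port, locked by my checks, and I've let go of it. I handed the job in at about 14.8 s; no verdict was reported.

- **Grasp:** I pinched the plug end to end and then across. My first close missed because the fingers were above the handle: the reported tool height read about 25–30 mm too low. I found this in the side picture and went lower.
- **Fitting:** I lined the lugs up with the slots as seen in the pictures. They touched the collar once at about 3 N sideways, and I shifted about 3 mm before going in. I pressed to about 15–16 mm deep by the spring force and turned clockwise about 87°, until I felt a light stop. I then backed off about 5° and let it rise.
- **Locking:** It came up freely, then resisted at about 16 N when I lifted a little further. I eased off and opened the fingers.
- **Last checks:** In the side picture, the cap and handle top match a plug 9 mm below the top face (locked), not 14 mm. The plug stands upright, and the bystanders I could see were in place. The arm partly hides the top view of the port, so I judged the locked height from the side view and the forces only. The arm was up and clear when I handed in.

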